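# Feel out the slack in a slicer's feed drive and log it on the wear gauge

### The arm

A 6-joint arm with a two-finger parallel gripper is mounted at the origin on the work surface. World frame = base frame: x ahead of the robot, y to its left, z up, the work surface at z = 0. Lengths are in m, angles in rad, forces in N, time in s.
With the tool pointing down it reaches from about 0.35 to 0.975 m from the base axis. Payload 7.1 kg.
Tool frame: the origin (TCP) lies where the fingers leave the gripper's body, on its centre line; the fingertips stand 80 mm ahead of it and the grasp point (between the pads) lies 61 mm ahead of it; x points along the fingers, y is the direction in which the jaws open and shut, and the axes are right-handed (so a half turn about x gives the same grasp; the last joint's range is limited). The gripper opens to 88 mm and grips with 3 to 60 N. Pads are 20 mm wide; open, the fingers measure 115 mm over their backs; the gripper's body (75 mm by 178 mm) begins 61 mm behind the grasp point.
Start: joints at [-1.143, 0.423, 1.63, -0, 1.089, -0.019], TCP at [0.27, -0.564, 0.303] pointing down, gripper open.
Joint ranges: [-3, 3], [-0.9, 2.11], [0.09, 2.58], [-1.31, 4.45], [0.11, 2.69], [-2.54, 2.54]. Speed limits (rad/s): [2.39, 2.39, 3.01, 3.14, 3.14, 3.14].

### API

Orientations are given as a rotation vector (axis times angle).
In Python, from cell import state, camera, camera_info, finish_job gives the robot as it stands.
- The arm moves only by the tool carry_out, never from a script. Its argument "series" is a list of rows, each a list of 3 entries, a list of its own where there are three numbers: the shift along the tool's x, y, z in cm, then the turn, a rotation vector about the tool's x, y, z in degrees, then the opening, from 0 (shut) to 1 (fully open). In form: [[[x, y, z], [ax, ay, az], fingers], ...]. A call has 1 to 12 rows; each row shifts and turns the commanded pose from where the row before left it, along the tool's axes as they then stand; what a row does not reach is not made up. A row lasts 1/8 s, in which the tool goes at most 62.5 mm and 10.7 degrees, less where a joint would pass 70% of its speed; a pose out of reach is approached as far as the arm can. A call is refused whole if a number of a shift passes 6.25 or a number of a turn 10.7, either way. A call with a gripper value outside its range is refused whole. The fingers move at their own pace and stop on an object; "squeeze" is the grip in N (left out, the last holds). Time passes only in rows, so rows that do not move let the fingers close. It gives the time, the measured TCP pose, the force and the opening at its end, in the units of the state.
- state(): the state, without advancing time (a new reading comes with each control period).
- camera(name): name is "scene" or "top" or "wrist"; returns the picture (420x560x3 uint8, blue, green, red); there is no depth.
- camera_info(name): a dict with "fx", "fy", "cx", "cy" (pixels), "dist" ([k1, k2, p1, p2, k3] as OpenCV has them; the pictures are not rectified), "R" (3x3) and "t" (3): a world point X has camera coordinates R X + t. Camera axes: x right, y down, z forward; pixel columns grow to the right and rows downward; lengths in m; the calibration is good to about 2 mm. A picture is of the moment at which its call begins: read the wrist's pose just before it. camera_info takes no time and is no camera call; for the wrist camera it gives the pose at the moment of the call.
- finish_job(): hands the job in, once; it reports no verdict.
The state is a dict: "t": time; "joint_pos": joint angles; "dq": joint speeds; "joint_efforts": joint torques, N m; "tcp_pos": TCP position; "tcp_rot": TCP orientation; "contact_force": force on the tool from outside, world axes, zero at the start; "moment": the same for the moment, N m; "gripper_width": finger opening in m.
Only numpy, scipy, OpenCV 4.12 (cv2) and the standard library are available. Lean on these libraries where they do the work, as an engineer would, in place of code of your own. Each camera call takes 0.05 s, during which the arm holds its last target. There are 200 camera calls.

### The job

Check how worn the slicer's feed coupling is: take the carriage by its grip, push it gently towards the gearcase until it comes up against resistance and lean on it lightly for a moment, then do the same towards the round blade housing, never forcing the drive. Then slide the wear gauge's cursor to the free play you found (how far the carriage moves from first resistance on one side to first resistance on the other, millimetre for millimetre) and let go, leaving the bowl, jar and spatula alone.

Things in the scene. Friction and masses are not known exactly. Their poses are not given: they have to be found in the camera images.
- slicer: Countertop slicer bolted to the table: white base 200 x 420 mm, 38 mm high, two steel rods along its length. Origin: centre of its underside on the table. Its y axis runs along the rods, from the blade housing to the gearcase; z is up.
- gearcase: White drive case 170 x 70 mm at the slicer's +y end, fixed; top 138 mm above the table. Origin: centre of its underside, 38 mm above the table. Its hidden dog ends the carriage's free play on this side, then gives like a stiff spring, 5 N per mm; the play counts to where that rise begins. A light lean is 3 to 6 N; over 15 N damages the drive and must never happen.
- blade_housing: Low white block 170 x 35 mm carrying an upright round blade guard of 110 mm diameter (top 151 mm above the table) at the slicer's -y end, fixed. Origin: centre of its underside. Its hidden dog ends the free play on that side, with the same 5 N per mm and the same 15 N limit.
- carriage: Aluminium feed carriage, plate 130 x 80 x 16 mm, sliding along the slicer's y axis (drag while free about 1 N). Origin: underside of the plate, 78 mm above the table. Its free play between the two hidden dogs differs each time: 14 to 36 mm in total, at least 2 mm to either side of its start.
- carriage_grip (a point): Centre of the part to grasp of the carriage's upright black grip: 38 mm (slicer x) by 24 mm (along the travel, slicer y), standing from 102 to 158 mm above the table; this point is 138 mm above the table. Moves with the carriage.
- gauge: Wear gauge fixed to the table: aluminium plate 150 x 70 x 12 mm with a raised stop block (top 26 mm high) at each end and a ruled edge on its -y side, lines every 5 mm, long ones every 10 mm, from 0 to 60. Origin: centre of its underside. Its x axis is the reading direction; zero is 30 mm to the -x side of the origin (the robot's end), 60 is 30 mm to the +x side.
- gauge_cursor (a joint): Reading of the gauge cursor in metres: 0 at the zero line (its end stop), up to 0.060, growing along the gauge's x axis. Slides with about 2 N of friction and stays where it is left. It starts at an old reading between 0.045 and 0.060.
- cursor_grip (a point): On the cursor's upright black grip: 22 mm along the gauge's x by 28 mm along its y, standing from 23 to 65 mm above the table; this point is 50 mm above the table, on the grip's centre, 30 mm to the -x side of the gauge's origin when the reading is 0. A thin steel pointer at its centre shows the reading on the ruled edge.
- bowl: Bystander: steel bowl, 150 mm across, 70 mm high, loose. Origin: centre of its underside.
- jar: Bystander: closed glass jar, 70 mm across, 100 mm high, loose. Origin: centre of its underside.
- spatula: Bystander: loose spatula lying on the table.
There are look-alikes about, which are no part of the job. Of the things like the gauge, leave any that is blue; of the rest the smaller one is meant.

How it is judged:
By the outcome, as a careful person would: the job done as asked, in the order asked, and still so for the second after the job is handed in, with the robot touching nothing.
It also fails if it takes over 58 s, if anything falls off the work surface, if the arm or the gripper's body presses on something with over 40 N, if the wrist force passes 120 N, or if a joint passes its speed limit or range.

## Working session

There is one attempt and no reset: what is moved stays moved. The work goes in short steps, Python scripts to look and compute and a tool call to move; the robot and the scene stay as the last step left them, time stands still between calls to the robot, and variables do not carry over. Pictures are saved under pics/ and viewed, about 8 in all and at most 12, crops included, and the job is handed in when it is done.

Besides the shell and the picture viewer there is one more tool, called after ">>>" as name(argument=value, ...) on one line, values as JSON. carry_out: Moves the arm, as the interface text tells. Its arguments: {"type":"object","properties":{"series":{"type":"array"},"squeeze":{"type":"number"}},"required":["series"]}

```bash
ls; mkdir -p pics; cat > h.py <<'E'
import numpy as np, cv2
from cell import state, camera, camera_info, finish_job
def ray(ci,uv):
    K=np.array([[ci['fx'],0,ci['cx']],[0,ci['fy'],ci['cy']],[0,0,1]])
    p=cv2.undistortPoints(np.array([[uv]],float),K,np.array(ci['dist'],float))[0,0]
    R=np.array(ci['R']);t=np.array(ci['t'])
    return -R.T@t, R.T@np.array([p[0],p[1],1.])
def onz(ci,uv,z):
    o,d=ray(ci,uv); return o+d*(z-o[2])/d[2]
def proj(ci,X):
    K=np.array([[ci['fx'],0,ci['cx']],[0,ci['fy'],ci['cy']],[0,0,1]])
    return cv2.projectPoints(np.array(X,float).reshape(-1,1,3),cv2.Rodrigues(np.array(ci['R']))[0],np.array(ci['t'],float),K,np.array(ci['dist'],float))[0].reshape(-1,2)
E
python3 - <<'E'
from h import *
print(state())
for n in('top','scene'):
    cv2.imwrite(f'pics/{n}.png',camera(n)); ci=camera_info(n); print(n,ci)
E
```

```text
pics
{'t': 0.0, 'joint_pos': array([-1.14297895e+00,  4.23843984e-01,  1.63066153e+00, -1.21403285e-05,
        1.08860604e+00, -1.89793007e-02]), 'dq': array([ 2.80235428e-05, -1.42341227e-03,  1.03335873e-04,  7.50569581e-04,
        8.86084770e-04,  2.49818629e-04]), 'joint_efforts': array([-1.70893123e-03, -5.44631124e+01, -2.73670292e+01,  6.42497744e-02,
        2.26634648e-02, -1.12388041e-04]), 'tcp_pos': array([ 0.26990635, -0.56324669,  0.30191083]), 'tcp_rot': array([ 1.97392396,  0.45003912, -1.97456951]), 'contact_force': array([ 0.84353957, -0.67342193, -0.72493826]), 'moment': array([ 0.01245429, -0.08561505, -0.0046825 ]), 'gripper_width': 0.08760907702873129}
top {'fx': 480.6318479964551, 'fy': 480.6318479964551, 'cx': 283.82190646502346, 'cy': 217.8265941768723, 'dist': array([-0.16520183,  0.        ,  0.        ,  0.        ,  0.        ]), 'R': array([[-0.00459137, -0.99992966,  0.01093559],
       [-0.99821034,  0.00393089, -0.05967138],
       [ 0.0596242 , -0.01118999, -0.99815817]]), 't': array([-0.0572379 ,  0.53892529,  1.15940434])}
scene {'fx': 418.98373304987894, 'fy': 418.98373304987894, 'cx': 283.29928144091434, 'cy': 205.88396800739872, 'dist': array([-0.06777813,  0.        ,  0.        ,  0.        ,  0.        ]), 'R': array([[ 0.07635142,  0.99697017, -0.01486404],
       [ 0.59435444, -0.05747709, -0.80214661],
       [-0.80057058,  0.05241053, -0.5969421 ]]), 't': array([ 0.04144167, -0.236205  ,  1.50261672])}
```

View pics/top.png

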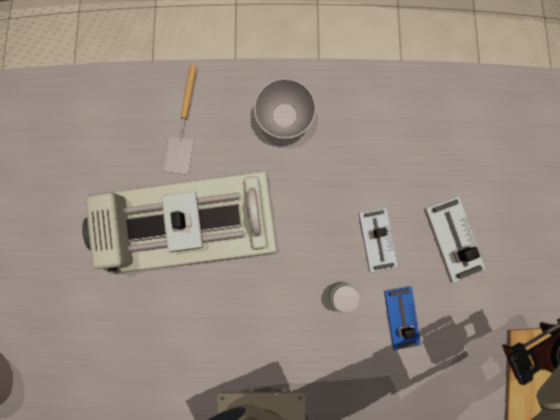

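View pics/scene.png

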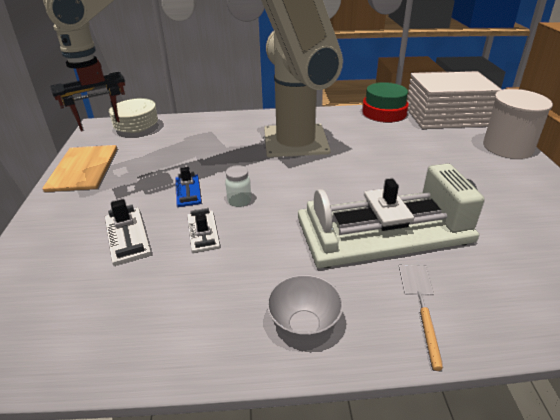

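The top view shows the slicer with its gearcase at left (105,230), its grip at (179,220) and its blade at right (253,212). The target gauge is the small white one at (378,240), with its cursor at (380,232). Bowl, jar and spatula are clear of both. Next I measure.

```bash
python3 - <<'E'
from h import *
im=cv2.imread('pics/top.png'); ci=camera_info('top')
a=cv2.resize(im[165:280,75:285],None,fx=3.7,fy=3.7,interpolation=cv2.INTER_CUBIC)[:, :777]
b=cv2.resize(im[200:280,350:410],None,fx=3.7,fy=3.7,interpolation=cv2.INTER_CUBIC)
sc=cv2.imread('pics/scene.png')
c=cv2.resize(sc[170:215,360:415],None,fx=3.7,fy=3.7,interpolation=cv2.INTER_CUBIC)
d=cv2.resize(sc[200:255,180:225],None,fx=3.7,fy=3.7,interpolation=cv2.INTER_CUBIC)
out=np.zeros((600,790,3),np.uint8)
out[:a.shape[0]-252+0 if 0 else a.shape[0],:a.shape[1]]=a
canvas=np.zeros((425+170,790,3),np.uint8)
canvas[:a.shape[0],:a.shape[1]]=a
x=0
out=np.vstack([canvas[:425]]); 
row=np.zeros((175,790,3),np.uint8)
for p in (b,c,d):
    p=cv2.resize(p,None,fx=175/p.shape[0],fy=175/p.shape[0]); row[:p.shape[0],x:x+p.shape[1]]=p[:175]; x+=p.shape[1]+10
cv2.imwrite('pics/z1.png',np.vstack([out,row]))
hsv=cv2.cvtColor(im,cv2.COLOR_BGR2HSV)
def rect(mask,box,z,name):
    x0,y0,x1,y1=box; m=np.zeros_like(mask); m[y0:y1,x0:x1]=mask[y0:y1,x0:x1]
    for c in sorted(cv2.findContours(m,cv2.RETR_EXTERNAL,cv2.CHAIN_APPROX_NONE)[0],key=cv2.contourArea)[-2:]:
        if cv2.contourArea(c)<20: continue
        P=np.array([onz(ci,p[0],z)[:2] for p in c])*1000
        print(name,cv2.contourArea(c),cv2.minAreaRect(P.astype(np.float32)),cv2.boundingRect(c))
dark=((hsv[...,2]<45)*255).astype(np.uint8)
white=((hsv[...,2]>150)*255).astype(np.uint8)
print(im[260,230],im[300,300],im[240,365],im[222,195])
rect(white,(80,165,285,280),.038,'slicer white')
rect(white,(350,200,410,280),.012,'gauge white')
rect(dark,(165,200,195,240),.158,'carr grip'); rect(dark,(350,200,410,280),.065,'cur grip')
E
```

```text
[120 128 140] [142 149 163] [177 177 178] [184 190 189]
slicer white 23256.0 ((528.848388671875, 194.38970947265625), (508.1403503417969, 282.36126708984375), 89.73571014404297) (80, 165, 205, 115)
gauge white 4661.0 ((485.08428955078125, -296.5896911621094), (148.9623565673828, 196.5474090576172), 89.20026397705078) (350, 200, 60, 80)
carr grip 89.5 ((525.3794555664062, 170.99314880371094), (32.731468200683594, 26.320161819458008), 0.5503678917884827) (172, 213, 13, 16)
```

View pics/z1.png

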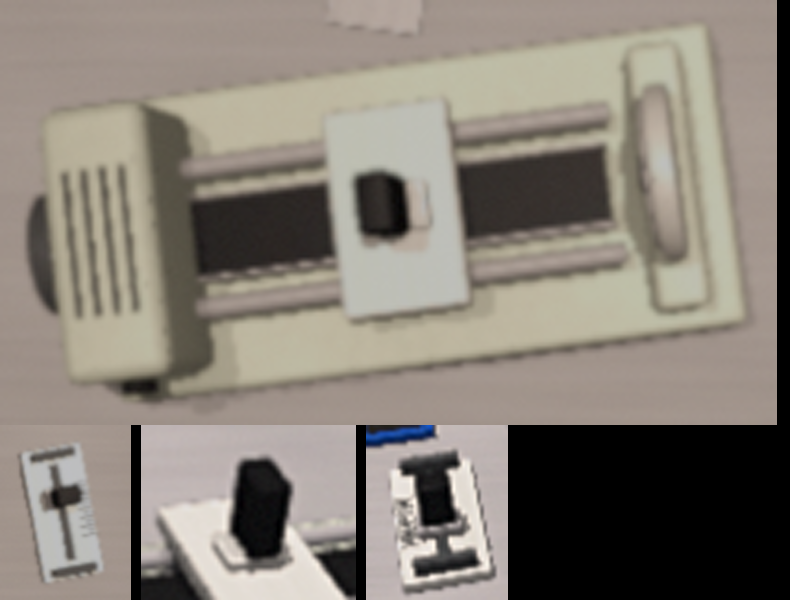

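The zoom shows the base corners at crop (707,25), (745,322) and (170,395). The carriage grip's top face is near (372,203), with its right side also visible. The gauge's long axis is tilted by a similar amount.

```bash
python3 - <<'E'
from h import *
im=cv2.imread('pics/top.png'); ci=camera_info('top')
f=lambda p,z:onz(ci,(75+p[0]/3.7-.4,165+p[1]/3.7-.4),z)
tr,br,bl=[f(p,.038) for p in((707,25),(745,322),(170,395))]
g=f((371,203),.158); print('corners',tr,br,bl,'grip',g, 'yaw right edge',np.degrees(np.arctan2(*(tr-br)[1::-1])),'yaw bottom',np.degrees(np.arctan2(-(bl-br)[0],(bl-br)[1])))
c0=f((326,112),.094);c1=f((448,98),.094);c2=f((468,302),.094);c3=f((348,320),.094)
print('plate centre',(c0+c1+c2+c3)/4,np.linalg.norm(c0-c1),np.linalg.norm(c1-c2), 'yaw',np.degrees(np.arctan2(*(c1-c2)[1::-1])))
s=175/296*3.7
k=lambda p,z:onz(ci,(350+p[0]/s-.4,200+(p[1]-425)/s-.4),z)
q=[k(p,.012) for p in((22,451),(77,444),(102,572),(46,582))]
print('gauge c',sum(q)/4,np.linalg.norm(q[0]-q[1]),np.linalg.norm(q[1]-q[2]),'yaw',np.degrees(np.arctan2(*(q[0]+q[1]-q[2]-q[3])[1::-1])))
print('cursor',k((68,494),.065))
w=camera_info('wrist');print('wrist cam pos',-np.array(w['R']).T@np.array(w['t']),'fwd',np.array(w['R'])[2])
from scipy.spatial.transform import Rotation as R
print(R.from_rotvec(state()['tcp_rot']).as_matrix())
E
```

```text
corners [ 0.65015429 -0.01593174  0.038     ] [ 0.45643419 -0.04008695  0.038     ] [0.40865021 0.33805362 0.038     ] grip [0.52759517 0.17786536 0.158     ] yaw right edge 7.107598277144128 yaw bottom 7.202045575141934
plate centre [0.52831103 0.1753444  0.094     ] 0.07743538300901251 0.1274019410463699 yaw 5.974257216339317
gauge c [ 0.4845139  -0.29186482  0.012     ] 0.06374855667122059 0.14765391692854643 yaw 10.126121991528484
cursor [ 0.50335303 -0.28772649  0.065     ]
wrist cam pos [ 0.33483972 -0.53230873  0.38343797] fwd [-0.23740227 -0.11134047 -0.96500957]
[[-5.28544439e-04  4.32008598e-01 -9.01869332e-01]
 [ 1.24283036e-03 -9.01868478e-01 -4.32008917e-01]
 [-9.99999088e-01 -1.34920650e-03 -6.02358323e-05]]
```

>>> carry_out(series=[[[0,0,0],[9.2,0,0],1],[[0,0,0],[9.2,0,0],1],[[0,-3.5,-1.75],[0,0,0],1],[[0,-3.5,-1.75],[0,0,0],1],[[0,-3.5,-1.75],[0,0,0],1],[[0,-3.5,-1.75],[0,0,0],1],[[0,-3.5,-1.75],[0,0,0],1],[[0,-3.5,-1.75],[0,0,0],1],[[0,-3.5,-1.75],[0,0,0],1],[[0,-3.5,-1.75],[0,0,0],1],[[0,-3.5,-1.75],[0,0,0],1],[[0,-3.5,-1.75],[0,0,0],1]], squeeze=15)

```text
t: 1.6
tcp_pos: [0.3999, -0.1932, 0.3026]
tcp_rot: [2.156, 0.136, -2.157]
contact_force: [-0.1, -0.5, -0.2]
gripper_width: 0.0876
```

>>> carry_out(series=[[[0,-3.5,-1.75],[0,0,0],1],[[0,-3.5,-1.75],[0,0,0],1],[[0,-3.5,-1.75],[0,0,0],1],[[0,-3.5,-1.75],[0,0,0],1],[[0,-3.5,-1.75],[0,0,0],1],[[0,-3.5,-1.75],[0,0,0],1],[[0,-3.5,-1.75],[0,0,0],1],[[0,-3.5,-1.75],[0,0,0],1],[[0,-3.0,-1.5],[0,0,0],1],[[0,-2.0,-1],[0,0,0],1],[[0,0,0],[0,0,0],1],[[0,0,0],[0,0,0],1]])

```text
t: 3.1
tcp_pos: [0.5217, 0.1529, 0.3024]
tcp_rot: [2.155, 0.135, -2.157]
contact_force: [-0.6, -0.8, 0.5]
gripper_width: 0.0883
```

```bash
cat > d.py <<'E'
from h import *
from scipy.spatial.transform import Rotation as R
def delta(target,yaw_y):
    s=state(); M=R.from_rotvec(s['tcp_rot']).as_matrix()
    d=M.T@(np.array(target)-s['tcp_pos'])*100
    # desired frame
    a=np.radians(yaw_y); x=np.array([0,0,-1.]); y=np.array([np.cos(a),np.sin(a),0]); D=np.c_[x,y,np.cross(x,y)]
    print('t',s['t'],'tcp',s['tcp_pos'].round(4),'shift cm',d.round(2),'turn deg',np.degrees(R.from_matrix(M.T@D).as_rotvec()).round(2),'F',s['contact_force'].round(2))
E
python3 - <<'E'
from d import *
delta((.528,.1775,.30),-82.85)
cw=camera_info('wrist'); im=camera('wrist'); cv2.imwrite('pics/w1.png',im)
print(proj(cw,[(.528,.1775,.158),(.528,.1775,.094)]))
print(state()['joint_pos'])
E
```

```text
t 3.1 tcp [0.5217 0.1529 0.3024] shift cm [ 0.24 -2.36 -0.93] turn deg [ 0.04  0.06 -0.02] F [-0.63 -0.83  0.51]
[[249.96549326 209.90569726]
 [256.190918   192.58582823]]
[ 2.62957936e-01  3.04771659e-01  1.81030015e+00 -2.48799269e-04
  1.02728462e+00  1.70892215e+00]
```

View pics/w1.png

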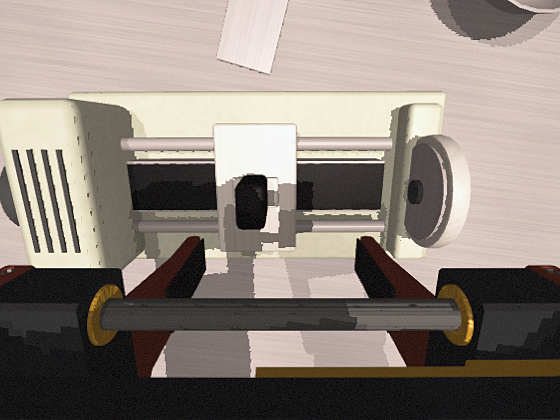

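The wrist view shows the grip's top face centred near (251,207), against a predicted (250,210), so the position is good to about 2 mm and the yaw is aligned. Next I go down and grasp.

>>> carry_out(series=[[[0,-1.2,-0.5],[0,0,0],1],[[0,-1.2,-0.5],[0,0,0],1],[[2.0,0,0],[0,0,0],1],[[3.0,0,0],[0,0,0],1],[[3.0,0,0],[0,0,0],1],[[2.0,0,0],[0,0,0],1],[[0.3,0,0],[0,0,0],1],[[0,0,0],[0,0,0],1]])

```text
t: 4.15
tcp_pos: [0.5295, 0.1791, 0.2001]
tcp_rot: [2.157, 0.136, -2.156]
contact_force: [0.1, -0.9, -0.7]
gripper_width: 0.0875
```

```bash
python3 - <<'E'
from d import *
delta((.529,.1775,.199),-82.85)
cw=camera_info('wrist'); im=camera('wrist'); cv2.imwrite('pics/w2.png',im)
E
```

```text
t 4.15 tcp [0.5295 0.1791 0.2001] shift cm [0.11 0.15 0.07] turn deg [ 0.06 -0.03  0.01] F [ 0.14 -0.86 -0.72]
```

View pics/w2.png

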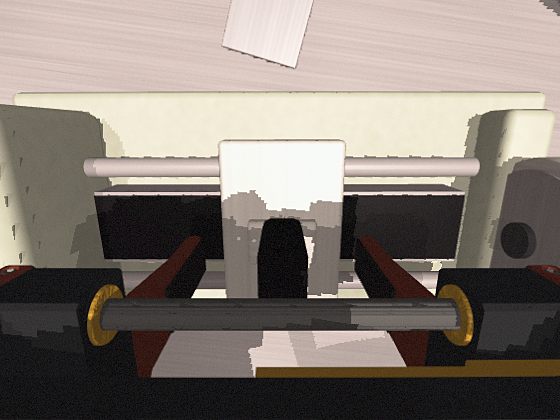

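The grip, at columns 258 to 308, sits centred between the fingers, whose midpoint is about 281. I close now.

>>> carry_out(series=[[[0,0,0],[0,0,0],0.45],[[0,0,0],[0,0,0],0.3],[[0,0,0],[0,0,0],0.15],[[0,0,0],[0,0,0],0.0],[[0,0,0],[0,0,0],0.0],[[0,0,0],[0,0,0],0.0],[[0,0,0],[0,0,0],0.0],[[0,0,0],[0,0,0],0.0]], squeeze=20)

```text
t: 5.2
tcp_pos: [0.5291, 0.1787, 0.1996]
tcp_rot: [2.156, 0.136, -2.156]
contact_force: [0.2, 0.6, -0.0]
gripper_width: 0.0239
```

```bash
cat >> d.py <<'E'
def st():
    s=state(); n=np.array([-np.sin(np.radians(7.15)),np.cos(np.radians(7.15)),0])
    print('t %.2f along %.2f mm F %.2f lat %.2f z %.2f Mt %s w %.4f'%(s['t'],1000*(s['tcp_pos']@n),s['contact_force']@n,s['contact_force']@[n[1],-n[0],0],s['contact_force'][2],s['moment'].round(2),s['gripper_width']))
E
python3 -c "
from d import *
st()"
```

```text
t 5.20 along 111.41 mm F 0.54 lat 0.31 z -0.03 Mt [-0.    0.02  0.09] w 0.0239
```

>>> carry_out(series=[[[0,-0.06,0],[0,0,0],0],[[0,-0.06,0],[0,0,0],0],[[0,-0.06,0],[0,0,0],0]])

```text
t: 5.58
tcp_pos: [0.5288, 0.1805, 0.1996]
tcp_rot: [2.156, 0.136, -2.157]
contact_force: [1.4, -1.4, -1.1]
gripper_width: 0.0238
```

```bash
python3 -c "
from d import *
st();camera('top');st();camera('top');st()"
```

```text
t 5.58 along 113.28 mm F -1.57 lat 1.23 z -1.06 Mt [-0.07  0.02  0.11] w 0.0238
t 5.62 along 113.33 mm F -0.98 lat 0.29 z -0.40 Mt [-0.07  0.    0.13] w 0.0241
t 5.67 along 113.31 mm F -0.06 lat -0.02 z -0.21 Mt [ 0.01 -0.    0.09] w 0.0239
```

>>> carry_out(series=[[[0,-0.06,0],[0,0,0],0],[[0,-0.06,0],[0,0,0],0],[[0,0,0],[0,0,0],0]])

```text
t: 6.05
tcp_pos: [0.5287, 0.1817, 0.1996]
tcp_rot: [2.156, 0.136, -2.157]
contact_force: [0.9, -0.4, -0.5]
gripper_width: 0.024
```

>>> carry_out(series=[[[0,-0.06,0],[0,0,0],0],[[0,-0.06,0],[0,0,0],0],[[0,0,0],[0,0,0],0]])

```text
t: 6.42
tcp_pos: [0.5285, 0.1829, 0.1996]
tcp_rot: [2.156, 0.136, -2.157]
contact_force: [0.9, -0.7, -1.6]
gripper_width: 0.0239
```

>>> carry_out(series=[[[0,-0.06,0],[0,0,0],0],[[0,-0.06,0],[0,0,0],0],[[0,0,0],[0,0,0],0]])

```text
t: 6.8
tcp_pos: [0.5284, 0.1841, 0.1997]
tcp_rot: [2.156, 0.136, -2.157]
contact_force: [-0.1, 0.4, -1.2]
gripper_width: 0.0237
```

>>> carry_out(series=[[[0,-0.06,0],[0,0,0],0],[[0,-0.06,0],[0,0,0],0],[[0,0,0],[0,0,0],0]])

```text
t: 7.18
tcp_pos: [0.5282, 0.1852, 0.1997]
tcp_rot: [2.156, 0.136, -2.156]
contact_force: [0.5, -1.3, -2.2]
gripper_width: 0.0241
```

>>> carry_out(series=[[[0,-0.06,0],[0,0,0],0],[[0,-0.06,0],[0,0,0],0],[[0,0,0],[0,0,0],0]])

```text
t: 7.55
tcp_pos: [0.5281, 0.186, 0.1997]
tcp_rot: [2.156, 0.135, -2.156]
contact_force: [0.3, -4.9, -1.0]
gripper_width: 0.0242
```

Resistance found. I sample it for a moment during the lean.

```bash
cat >> d.py <<'E'
def avg(k=10):
    n=np.array([-np.sin(np.radians(7.15)),np.cos(np.radians(7.15)),0]); A=[]
    for i in range(k):
        camera('top'); s=state(); A.append((1000*s['tcp_pos']@n,s['contact_force']@n,s['contact_force'][2],s['gripper_width']*1000))
    A=np.array(A); print('t',s['t'],'mean',A.mean(0).round(3),'sd',A.std(0).round(3))
E
python3 -c "
from d import *
avg(12)"
```

```text
t 8.15 mean [118.845  -5.248  -1.472  23.875] sd [0.009 0.382 0.412 0.19 ]
```

>>> carry_out(series=[[[0,0.03,0],[0,0,0],0],[[0,0,0],[0,0,0],0]])

```text
t: 8.4
tcp_pos: [0.5282, 0.1859, 0.1997]
tcp_rot: [2.156, 0.135, -2.156]
contact_force: [0.8, -5.1, -1.3]
gripper_width: 0.024
```

```bash
python3 -c "
from d import *
avg(8)"
```

```text
t 8.8 mean [118.7    -5.379  -1.1    23.933] sd [0.009 0.542 0.502 0.117]
```

>>> carry_out(series=[[[0,0.03,0],[0,0,0],0],[[0,0,0],[0,0,0],0]])

```text
t: 9.05
tcp_pos: [0.5282, 0.1858, 0.1997]
tcp_rot: [2.156, 0.136, -2.157]
contact_force: [1.3, -4.4, -1.0]
gripper_width: 0.024
```

```bash
python3 -c "
from d import *
avg(6)"
```

```text
t 9.35 mean [118.585  -4.684  -1.45   23.876] sd [0.013 0.538 0.397 0.209]
```

>>> carry_out(series=[[[0,0.03,0],[0,0,0],0],[[0,0,0],[0,0,0],0]])

```text
t: 9.6
tcp_pos: [0.5282, 0.1856, 0.1996]
tcp_rot: [2.156, 0.136, -2.157]
contact_force: [0.2, -3.3, -2.4]
gripper_width: 0.024
```

```bash
python3 -c "
from d import *
avg(6)"
```

```text
t 9.9 mean [118.44   -2.79   -1.963  23.964] sd [0.015 0.354 0.307 0.203]
```

>>> carry_out(series=[[[0,0.03,0],[0,0,0],0],[[0,0,0],[0,0,0],0]])

```text
t: 10.15
tcp_pos: [0.5282, 0.1853, 0.1997]
tcp_rot: [2.157, 0.136, -2.157]
contact_force: [-0.0, -1.5, -2.6]
gripper_width: 0.0241
```

```bash
python3 -c "
from d import *
avg(6)"
```

```text
t 10.45 mean [118.134  -1.913  -2.6    24.038] sd [0.009 0.362 0.337 0.19 ]
```

>>> carry_out(series=[[[0,0.04,0],[0,0,0],0],[[0,0,0],[0,0,0],0]])

```text
t: 10.7
tcp_pos: [0.5283, 0.185, 0.1997]
tcp_rot: [2.157, 0.136, -2.157]
contact_force: [0.6, -0.1, -2.9]
gripper_width: 0.0235
```

```bash
python3 -c "
from d import *
avg(6)"
```

```text
t 11.0 mean [117.761   0.244  -3.268  23.976] sd [0.023 0.442 0.327 0.098]
```

>>> carry_out(series=[[[0,0.06,0],[0,0,0],0],[[0,0,0],[0,0,0],0]])

```text
t: 11.25
tcp_pos: [0.5283, 0.1843, 0.1997]
tcp_rot: [2.157, 0.136, -2.157]
contact_force: [-0.8, 1.4, -4.0]
gripper_width: 0.0239
```

```bash
python3 -c "
from d import *
avg(6)"
```

```text
t 11.55 mean [117.082   0.922  -3.205  23.916] sd [0.014 0.306 0.295 0.168]
```

Gearcase side: onset is about 118.0 while loading and 117.55 while unloading, so I take about 117.75 mm. The other side must be at or below about 103.8, so I slide most of the way and then step.

>>> carry_out(series=[[[0,0.1,0],[0,0,0],0],[[0,0.1,0],[0,0,0],0],[[0,0.12,0],[0,0,0],0],[[0,0.12,0],[0,0,0],0],[[0,0.12,0],[0,0,0],0],[[0,0.12,0],[0,0,0],0],[[0,0.12,0],[0,0,0],0],[[0,0.12,0],[0,0,0],0],[[0,0.12,0],[0,0,0],0],[[0,0.12,0],[0,0,0],0],[[0,0.06,0],[0,0,0],0],[[0,0,0],[0,0,0],0]])

```text
t: 13.05
tcp_pos: [0.5299, 0.172, 0.1997]
tcp_rot: [2.156, 0.135, -2.156]
contact_force: [-0.7, 0.1, -4.7]
gripper_width: 0.024
```

```bash
python3 -c "
from d import *
avg(4)"
```

```text
t 13.25 mean [104.734  -0.467  -4.89   23.87 ] sd [0.014 0.242 0.362 0.099]
```

>>> carry_out(series=[[[0,0.06,0],[0,0,0],0],[[0,0.06,0],[0,0,0],0],[[0,0,0],[0,0,0],0]])

```text
t: 13.62
tcp_pos: [0.5301, 0.171, 0.1997]
tcp_rot: [2.156, 0.136, -2.157]
contact_force: [0.4, 1.1, -5.6]
gripper_width: 0.0238
```

>>> carry_out(series=[[[0,0.06,0],[0,0,0],0],[[0,0.06,0],[0,0,0],0],[[0,0,0],[0,0,0],0]])

```text
t: 14.0
tcp_pos: [0.5302, 0.1697, 0.1997]
tcp_rot: [2.156, 0.136, -2.156]
contact_force: [-0.0, -0.4, -4.4]
gripper_width: 0.0242
```

>>> carry_out(series=[[[0,0.06,0],[0,0,0],0],[[0,0.06,0],[0,0,0],0],[[0,0,0],[0,0,0],0]])

```text
t: 14.38
tcp_pos: [0.5304, 0.1685, 0.1997]
tcp_rot: [2.156, 0.136, -2.157]
contact_force: [0.0, 0.5, -5.4]
gripper_width: 0.0241
```

>>> carry_out(series=[[[0,0.06,0],[0,0,0],0],[[0,0.06,0],[0,0,0],0],[[0,0,0],[0,0,0],0]])

```text
t: 14.75
tcp_pos: [0.5305, 0.1677, 0.1997]
tcp_rot: [2.157, 0.136, -2.157]
contact_force: [-0.8, 4.0, -5.2]
gripper_width: 0.0239
```

```bash
python3 -c "
from d import *
avg(12)"
```

```text
t 15.35 mean [100.315   5.3    -6.087  23.968] sd [0.017 0.403 0.441 0.138]
```

>>> carry_out(series=[[[0,-0.05,0],[0,0,0],0],[[0,0,0],[0,0,0],0]])

```text
t: 15.6
tcp_pos: [0.5304, 0.1679, 0.1997]
tcp_rot: [2.157, 0.136, -2.157]
contact_force: [-0.8, 4.5, -6.7]
gripper_width: 0.0238
```

```bash
python3 -c "
from d import *
avg(6)"
```

```text
t 15.9 mean [100.57    4.201  -6.158  23.85 ] sd [0.01  0.482 0.49  0.097]
```

>>> carry_out(series=[[[0,-0.04,0],[0,0,0],0],[[0,0,0],[0,0,0],0]])

```text
t: 16.15
tcp_pos: [0.5304, 0.1681, 0.1997]
tcp_rot: [2.156, 0.135, -2.156]
contact_force: [0.2, 1.9, -5.7]
gripper_width: 0.0243
```

```bash
python3 -c "
from d import *
avg(6)"
```

```text
t 16.45 mean [100.812   1.811  -6.33   23.9  ] sd [0.019 0.327 0.328 0.098]
```

>>> carry_out(series=[[[0,-0.04,0],[0,0,0],0],[[0,0,0],[0,0,0],0]])

```text
t: 16.7
tcp_pos: [0.5304, 0.1685, 0.1997]
tcp_rot: [2.156, 0.135, -2.156]
contact_force: [0.9, 0.5, -6.1]
gripper_width: 0.0234
```

```bash
python3 -c "
from d import *
avg(6)"
```

```text
t 17.0 mean [ 1.01214e+02 -9.90000e-02 -6.33800e+00  2.38390e+01] sd [0.027 0.45  0.296 0.218]
```

>>> carry_out(series=[[[0,-0.08,0],[0,0,0],0],[[0,0,0],[0,0,0],0]])

```text
t: 17.25
tcp_pos: [0.5302, 0.1695, 0.1997]
tcp_rot: [2.156, 0.136, -2.157]
contact_force: [1.1, -0.5, -5.5]
gripper_width: 0.0241
```

```bash
python3 -c "
from d import *
avg(6)"
```

```text
t 17.55 mean [102.141  -0.371  -6.591  23.959] sd [0.007 0.394 0.375 0.197]
```

The free play comes to about 16.5 mm: 117.75 minus 101.2, with 16.85 from loading and 16.25 from unloading. Now I let go, lift, and go to the gauge.

>>> carry_out(series=[[[0,0,0],[0,0,0],1],[[0,0,0],[0,0,0],1],[[0,0,0],[0,0,0],1],[[0,0,0],[0,0,0],1],[[0,0,0],[0,0,0],1],[[-2.5,0,0],[0,0,0],1],[[-3.5,0,0],[0,0,0],1],[[-4,0,0],[0,0,0],1],[[0,2,0.3],[0,0,0],1],[[0,3.5,0.6],[0,0,0],1],[[0,3.5,0.6],[0,0,0],1],[[0,3.5,0.6],[0,0,0],1]])

```text
t: 19.05
tcp_pos: [0.5242, 0.0412, 0.2986]
tcp_rot: [2.155, 0.136, -2.158]
contact_force: [0.7, 0.3, 0.0]
gripper_width: 0.088
```

>>> carry_out(series=[[[0,3.5,0.65],[0,0,0],1],[[0,3.5,0.65],[0,0,0],1],[[0,3.5,0.65],[0,0,0],1],[[0,3.5,0.65],[0,0,0],1],[[0,3.5,0.65],[0,0,0],1],[[0,3.5,0.65],[0,0,0],1],[[0,3.5,0.65],[0,0,0],1],[[0,3.5,0.65],[0,0,0],1],[[0,3,0.6],[0,0,0],1],[[0,1.5,0.2],[0,0,0],1],[[0,0,0],[-9.3,0,0],1],[[0,0,0],[-9.3,0,0],1]])

```text
t: 20.55
tcp_pos: [0.5057, -0.2871, 0.2988]
tcp_rot: [1.968, 0.457, -1.97]
contact_force: [0.1, 0.0, 0.7]
gripper_width: 0.0877
```

>>> carry_out(series=[[[0,0,0],[-9.3,0,0],1],[[0,0,0],[-9.3,0,0],1],[[0,0,0],[-9.3,0,0],1],[[0,0,0],[-9.3,0,0],1],[[0,0,0],[-9.3,0,0],1],[[0,0,0],[-9.3,0,0],1],[[0,0,0],[-9.3,0,0],1],[[0,0,0],[-9.3,0,0],1],[[0,0,0],[0,0,0],1]])

```text
t: 21.68
tcp_pos: [0.506, -0.2867, 0.2991]
tcp_rot: [1.078, 1.289, -1.078]
contact_force: [1.3, -0.4, -0.3]
gripper_width: 0.088
```

```bash
python3 - <<'E'
from d import *
delta((.503,-.288,.30),10.1)
cw=camera_info('wrist'); im=camera('wrist'); cv2.imwrite('pics/w3.png',im)
print(proj(cw,[(.503,-.288,.065),(.4845,-.292,.012)]))
E
```

```text
t 21.675 tcp [ 0.506  -0.2867  0.2991] shift cm [-0.09 -0.32  0.08] turn deg [ 0.03 -0.05  0.04] F [ 1.29 -0.41 -0.31]
[[276.83297382 197.13872358]
 [262.21041881 188.22748976]]
```

View pics/w3.png

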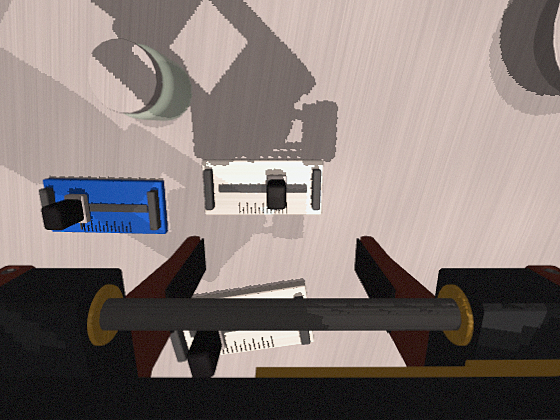

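The wrist view shows the target gauge between (204,160) and (322,214), with its cursor top near (277,197) as predicted. The jaws are aligned to about 1°. I go down and grasp.

>>> carry_out(series=[[[2,-0.3,0.1],[-0.6,0,0],1],[[3,0,0],[0,0,0],1],[[3,0,0],[0,0,0],1],[[3,0,0],[0,0,0],1],[[3,0,0],[0,0,0],1],[[2,0,0],[0,0,0],1],[[0,0,0],[0,0,0],1]], squeeze=12)

```text
t: 22.6
tcp_pos: [0.5028, -0.2882, 0.1383]
tcp_rot: [1.07, 1.295, -1.071]
contact_force: [0.3, 0.3, 0.9]
gripper_width: 0.0881
```

```bash
python3 - <<'E'
from d import *
delta((.503,-.288,.113),10.7)
cw=camera_info('wrist'); im=camera('wrist'); cv2.imwrite('pics/w4.png',im)
E
```

```text
t 22.6 tcp [ 0.5028 -0.2882  0.1383] shift cm [ 2.53  0.03 -0.01] turn deg [ 0.03 -0.11  0.13] F [0.3  0.32 0.92]
```

View pics/w4.png

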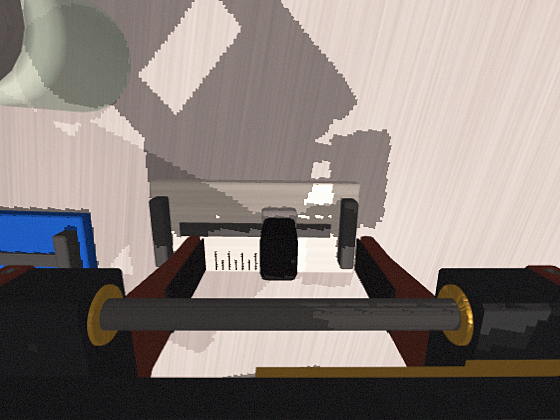

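>>> carry_out(series=[[[1.5,0,0],[0,0,0],1],[[1,0,0],[0,0,0],1],[[0,0,0],[0,0,0],0.4],[[0,0,0],[0,0,0],0.2],[[0,0,0],[0,0,0],0],[[0,0,0],[0,0,0],0],[[0,0,0],[0,0,0],0],[[0,0,0],[0,0,0],0],[[0,0,0],[0,0,0],0],[[0,0,0],[0,0,0],0]])

```text
t: 23.9
tcp_pos: [0.5034, -0.2887, 0.1147]
tcp_rot: [1.069, 1.293, -1.07]
contact_force: [-1.6, -0.6, 1.0]
gripper_width: 0.022
```

```bash
cat >> d.py <<'E'
def gst(k=1):
    a=np.radians(10.7); n=np.array([np.cos(a),np.sin(a),0])
    for i in range(k):
        if i: camera('top')
        s=state(); print('t %.2f along %.2f lat %.2f F %.2f z %.4f w %.4f'%(s['t'],1000*s['tcp_pos']@n,1000*s['tcp_pos']@[-n[1],n[0],0],s['contact_force']@n,s['tcp_pos'][2],s['gripper_width']), s['contact_force'].round(1))
E
python3 -c "
from d import *
gst()"
```

```text
t 23.90 along 441.00 lat -377.13 F -1.72 z 0.1147 w 0.0220 [-1.6 -0.6  1. ]
```

>>> carry_out(series=[[[0,-0.3,0],[0,0,0],0],[[0,-0.4,0],[0,0,0],0],[[0,-0.4,0],[0,0,0],0],[[0,-0.4,0],[0,0,0],0],[[0,-0.4,0],[0,0,0],0],[[0,-0.4,0],[0,0,0],0],[[0,-0.4,0],[0,0,0],0],[[0,-0.4,0],[0,0,0],0],[[0,-0.4,0],[0,0,0],0],[[0,-0.4,0],[0,0,0],0],[[0,-0.3,0],[0,0,0],0],[[0,0,0],[0,0,0],0]])

```text
t: 25.4
tcp_pos: [0.4615, -0.2963, 0.1147]
tcp_rot: [1.069, 1.294, -1.07]
contact_force: [-2.3, 3.7, 5.2]
gripper_width: 0.022
```

```bash
python3 -c "
from d import *
gst(3)"
```

```text
t 25.40 along 398.48 lat -376.87 F -1.58 z 0.1147 w 0.0220 [-2.3  3.7  5.2]
t 25.45 along 398.52 lat -376.85 F -1.26 z 0.1147 w 0.0226 [-2.   4.   4.7]
t 25.50 along 398.51 lat -376.87 F -1.40 z 0.1147 w 0.0223 [-2.1  3.6  4.8]
```

>>> carry_out(series=[[[0,-0.1,0],[0,0,0],0],[[0,-0.1,0],[0,0,0],0],[[0,0,0],[0,0,0],0]])

```text
t: 25.88
tcp_pos: [0.4602, -0.2966, 0.1147]
tcp_rot: [1.07, 1.293, -1.069]
contact_force: [0.3, 6.4, 3.9]
gripper_width: 0.0219
```

>>> carry_out(series=[[[0,-0.1,0],[0,0,0],0],[[0,0,0],[0,0,0],0]])

```text
t: 26.12
tcp_pos: [0.4592, -0.2968, 0.1147]
tcp_rot: [1.07, 1.293, -1.069]
contact_force: [1.2, 5.7, 4.6]
gripper_width: 0.0222
```

```bash
python3 -c "
from d import *
gst(4)"
```

```text
t 26.12 along 396.16 lat -376.86 F 2.29 z 0.1147 w 0.0222 [1.2 5.7 4.6]
t 26.18 along 396.13 lat -376.85 F 1.48 z 0.1147 w 0.0220 [0.3 6.5 3.7]
t 26.23 along 396.16 lat -376.83 F 1.63 z 0.1146 w 0.0218 [0.5 6.2 4.1]
t 26.27 along 396.17 lat -376.86 F 0.79 z 0.1147 w 0.0221 [-0.3  5.9  4.4]
```

>>> carry_out(series=[[[0,-0.1,0],[0,0,0],0],[[0,-0.05,0],[0,0,0],0],[[0,0,0],[0,0,0],0]])

```text
t: 26.65
tcp_pos: [0.4578, -0.297, 0.1147]
tcp_rot: [1.07, 1.293, -1.069]
contact_force: [0.9, 7.2, 4.0]
gripper_width: 0.0222
```

>>> carry_out(series=[[[0,-0.1,0],[0,0,0],0],[[0,-0.05,0],[0,0,0],0],[[0,0,0],[0,0,0],0]])

```text
t: 27.02
tcp_pos: [0.4563, -0.2973, 0.1147]
tcp_rot: [1.07, 1.293, -1.069]
contact_force: [0.6, 6.5, 4.2]
gripper_width: 0.0221
```

>>> carry_out(series=[[[0,-0.1,0],[0,0,0],0],[[0,-0.05,0],[0,0,0],0],[[0,0,0],[0,0,0],0]])

```text
t: 27.4
tcp_pos: [0.4551, -0.2975, 0.1147]
tcp_rot: [1.07, 1.293, -1.069]
contact_force: [1.9, 7.1, 4.2]
gripper_width: 0.0221
```

>>> carry_out(series=[[[0,-0.08,0],[0,0,0],0],[[0,0,0],[0,0,0],0]])

```text
t: 27.65
tcp_pos: [0.4549, -0.2976, 0.1147]
tcp_rot: [1.071, 1.292, -1.068]
contact_force: [4.7, 8.7, 1.9]
gripper_width: 0.0223
```

```bash
python3 -c "
from d import *
gst(4)"
```

```text
t 27.65 along 391.78 lat -376.84 F 6.19 z 0.1147 w 0.0223 [4.7 8.7 1.9]
t 27.70 along 391.78 lat -376.83 F 7.07 z 0.1147 w 0.0220 [5.4 9.4 2.8]
t 27.75 along 391.80 lat -376.83 F 6.25 z 0.1147 w 0.0218 [4.6 9.1 1.3]
t 27.80 along 391.79 lat -376.82 F 5.98 z 0.1147 w 0.0221 [4.3 9.3 1.7]
```

The zero stop is at 391.85, which makes the old reading 49.2, matching the vision estimate of 49. The target is 408.4.

>>> carry_out(series=[[[0,0.15,0],[0,0,0],0],[[0,0.2,0],[0,0,0],0],[[0,0.2,0],[0,0,0],0],[[0,0.2,0],[0,0,0],0],[[0,0.2,0],[0,0,0],0],[[0,0.2,0],[0,0,0],0],[[0,0.2,0],[0,0,0],0],[[0,0.2,0],[0,0,0],0],[[0,0.1,0],[0,0,0],0],[[0,0.05,0],[0,0,0],0],[[0,0,0],[0,0,0],0],[[0,0,0],[0,0,0],0]])

```text
t: 29.3
tcp_pos: [0.4702, -0.2947, 0.1146]
tcp_rot: [1.069, 1.294, -1.07]
contact_force: [-2.2, 3.4, 5.2]
gripper_width: 0.0217
```

```bash
python3 -c "
from d import *
gst(4)"
```

```text
t 29.30 along 407.33 lat -376.93 F -1.56 z 0.1146 w 0.0217 [-2.2  3.4  5.2]
t 29.35 along 407.32 lat -376.93 F -1.60 z 0.1147 w 0.0221 [-2.5  4.5  5.7]
t 29.40 along 407.36 lat -376.97 F -1.90 z 0.1147 w 0.0220 [-2.7  3.9  5.4]
t 29.45 along 407.37 lat -376.93 F -2.34 z 0.1147 w 0.0220 [-3.2  4.1  6. ]
```

>>> carry_out(series=[[[0,0.06,0],[0,0,0],0],[[0,0.05,0],[0,0,0],0],[[0,0,0],[0,0,0],0],[[0,0,0],[0,0,0],0]])

```text
t: 29.95
tcp_pos: [0.4713, -0.2946, 0.1146]
tcp_rot: [1.069, 1.294, -1.07]
contact_force: [-1.8, 3.3, 5.2]
gripper_width: 0.0221
```

```bash
python3 -c "
from d import *
gst(3)"
```

```text
t 29.95 along 408.41 lat -376.94 F -1.14 z 0.1146 w 0.0221 [-1.8  3.3  5.2]
t 30.00 along 408.41 lat -376.96 F -2.03 z 0.1147 w 0.0220 [-2.8  3.8  5.4]
t 30.05 along 408.43 lat -376.97 F -1.51 z 0.1147 w 0.0222 [-2.4  4.5  5.5]
```

On target. I release, lift clear and back off, with the ruler in view of the wrist camera.

>>> carry_out(series=[[[0,0,0],[0,0,0],0.35],[[0,0,0],[0,0,0],0.5],[[0,0,0],[0,0,0],0.8],[[0,0,0],[0,0,0],1],[[0,0,0],[0,0,0],1],[[-1.5,0,0],[0,0,0],1],[[-3,0,0],[0,0,0],1],[[-3,0,0],[0,0,0],1],[[-1.5,0,2],[0,0,0],1],[[0,0,2],[0,0,0],1],[[0,0,2],[0,0,0],1],[[0,0,0],[0,0,0],1]])

```text
t: 31.55
tcp_pos: [0.483, -0.355, 0.2039]
tcp_rot: [1.071, 1.292, -1.071]
contact_force: [-0.1, -0.1, -0.4]
gripper_width: 0.0874
```

```bash
python3 - <<'E'
from d import *
gst()
cw=camera_info('wrist'); im=camera('wrist')
a=np.radians(10.7); n=np.array([np.cos(a),np.sin(a),0]); m=np.array([-n[1],n[0],0])
c=408.42*n/1000-.37695*m
u,v=proj(cw,[c+[0,0,.04]])[0].astype(int); print(u,v)
x0=max(0,u-90);y0=max(0,v-60)
cv2.imwrite('pics/w5.png',cv2.resize(im[y0:y0+120,x0:x0+180],None,fx=4.4,fy=4.4,interpolation=cv2.INTER_CUBIC)); cv2.imwrite('pics/top2.png',camera('top')); print(x0,y0)
E
```

```text
t 31.55 along 408.73 lat -438.47 F -0.14 z 0.2039 w 0.0874 [-0.1 -0.1 -0.4]
279 140
189 80
```

View pics/w5.png

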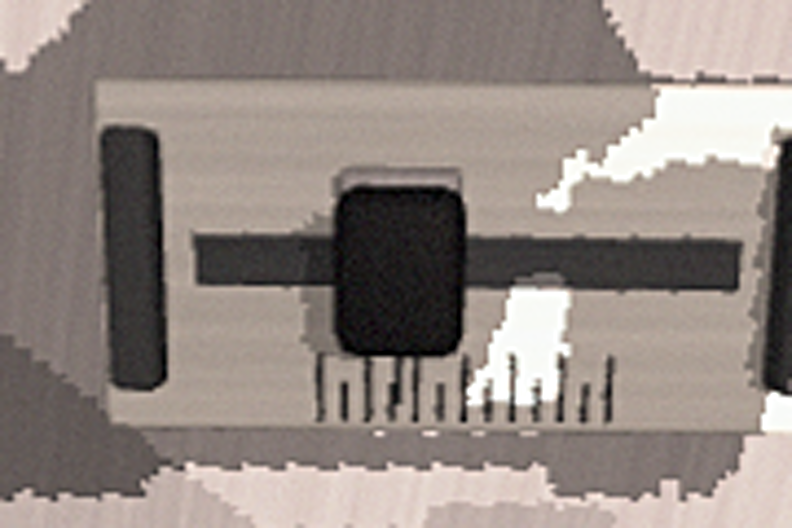

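The ruler's 0 line is at column 320 and its 60 line at column 610. The pointer merges with the right side of the 15 line at about 398, which reads about 16 to 16.5 and agrees with the arm measurement. I hand in.

```bash
python3 - <<'E'
from h import *
a=cv2.imread('pics/top.png');b=cv2.imread('pics/top2.png')
d=cv2.absdiff(a,b).max(2)
for n,(x0,y0,x1,y1) in dict(bowl=(250,75,320,145),spatula=(160,60,200,175),jar=(328,280,362,315)).items(): print(n,(d[y0:y1,x0:x1]>40).mean())
finish_job()
E
```

```text
bowl 0.0
spatula 0.0
jar 0.5991596638655462
the job is handed in; nothing more can be done
```

I measured about 16.5 mm of free play, set the gauge cursor to it, released it and handed the job in at about 32 s.

- **Gearcase side:** the carriage met resistance at about 117.75 mm along the travel (118.0 going in, 117.55 backing off). I leaned on it with about 5 N for a moment.
- **Blade housing side:** it met resistance at about 101.2 mm, again with a lean of about 5 N. No force reading along the travel on either side was more than about 6 N.
- **Gauge:** I took the cursor to its zero stop with about 6 N, then to 16.5 mm by arm position. After release, the close-up picture shows the pointer just past the 15 line, about 16 to 16.5.

**Disagreements and weak checks:**
- **Free play:** the two ways of reading it differ a little, 16.85 mm going in against 16.25 mm backing off. I used the middle value.
- **Wrist readings:** the wrist showed some sideways and vertical force while gripping, up to about 9 N. It returned to about zero after each release.
- **Bowl and spatula:** the before and after top pictures match.
- **Jar:** the picture around the jar changed (60% of pixels). It is probably the arm or its shadow over it, since the gripper's planned path kept clear of the jar. I did not confirm this with another look.

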